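Turn the leaf of the slide file

TASK

A wax-block cassette has been left on the empty page of the microscope slide file. First push it off the file with a fingertip, without gripping or lifting it, until it lies flat on the bench and clear of the file; then push the half-raised leaf gently over its spine, without pinching or slamming it, and press it down until it lies flat on the page that was empty. Leave everything else on the bench where it is.

Things in the scene. Friction and masses are not known exactly. Their poses are not given: they have to be found in the camera images.
- book: slide file, fixed: a grey board 180 mm (its x) by 310 mm (its y), 6 mm thick, like an open book. Origin at the centre of its underside, on the bench; z up. The spine (hinge line) runs along its x axis at y = 0, 10 mm above the bench, its 14 mm barrels topping out at 17 mm. The empty page is the +y half; the -y half shows slides, under the leaf. Page tops 6 mm above the bench.
- leaf (a joint): angle of the leaf about the spine in rad: 0 = flat over the -y page, 1.57 = upright, 3.14 = flat on the +y page (mechanical end). It starts part-way up, 0.75 to 1.15. The hinge is stiff (about 0.17 N m of friction), so the leaf stays where it is left; 2 to 3 N near the free edge move it.
- leaf_edge (a point): middle of the leaf's free edge. The leaf is a stiff white plate with slides on both faces, 176 mm along the spine, 150 mm from hinge line to free edge, 6 mm thick, centred on the hinge line, about 0.12 kg. x axis along the spine, y axis from the free edge to the hinge, z axis normal to the leaf.
- cassette_mid (a point): centre of the loose cassette that lies on the empty page: a white plastic cassette with a wax block on it, 40 mm (its x) by 28 mm (its y) by 15 mm high, about 30 g. z up; it stands flat at the start.
- spare_a: another cassette of the same kind on the bench past the +x end of the file; leave it alone. Origin at the centre of its underside.
- spare_b: another cassette of the same kind on the bench past the -x end of the file; leave it alone. Origin at the centre of its underside.
- dropper: small amber bottle, 32 mm diameter, 55 mm high, on the bench past the +x end of the file; leave it alone. Origin at the centre of its underside.
- dish: small white bowl, 52 mm diameter, 30 mm high, on the bench past the -x end of the file; leave it alone. Origin at the centre of its underside.
- brush: brush, 170 mm long, lying on the bench to the robot's right; leave it alone. Origin at the underside of its middle.
- screwdriver: small screwdriver, 150 mm long, lying on the bench to the robot's right; leave it alone. Origin at the underside of its middle.
- jar: glass jar, 64 mm diameter, 85 mm high, on the bench to the left of the file; leave it alone. Origin at the centre of its underside.

How it is judged:
By the outcome, as a careful person would: the job done as asked, in the order asked, and still so for the second after the job is handed in, with the robot touching nothing.
It also fails if it takes over 67 s, if anything falls off the work surface, if the arm or the gripper's body presses on something with over 40 N, if the wrist force passes 120 N, or if a joint passes its speed limit or range.

ROBOT

A 6-joint arm with a two-finger parallel gripper is mounted at the origin on the work surface. World frame = base frame: x ahead of the robot, y to its left, z up, the work surface at z = 0. Lengths are in m, angles in rad, forces in N, time in s.
With the tool pointing down it reaches from about 0.375 to 0.9 m from the base axis. Payload 3.1 kg.
Tool frame: the origin (TCP) lies on the centre line of the jaws, within the pads' length; the fingertips stand 25 mm ahead of it and the grasp point (between the pads) lies 6 mm ahead of it (robot.nose_length is the y of the fingertips in the tool frame, in m); y points along the fingers, z is the direction in which the jaws open and shut, and the axes are right-handed (so a half turn about y gives the same grasp; the last joint's range is limited). The gripper opens to 87 mm and grips with 3 to 60 N. Pads are 19 mm wide; open, the fingers measure 117 mm over their backs; the gripper's body (75 mm by 190 mm) begins 51 mm behind the grasp point.
Start: joints at [1.131, 0.527, 1.433, -0, 1.181, -0.178], TCP at [0.161, 0.604, 0.248] pointing down, gripper open.
Joint ranges: [-3.08, 3.08], [-0.75, 2.2], [0.22, 2.44], [-1.43, 4.57], [0, 2.65], [-2.85, 2.85]. Speed limits (rad/s): [2.79, 2.79, 3.14, 3.14, 3.14, 3.14].

INTERFACE

Orientations are given as a unit quaternion [x, y, z, w].
In Python, from rig import robot, eyes, ticket gives the robot as it stands.
- The arm moves only by the tool play_rows, never from a script. Its argument "series" is a list of rows, each a list of 7 numbers: the opening, from 0 (shut) to 1 (fully open), then the shift along the tool's x, y, z scaled (see below), then the turn, a rotation vector about the tool's x, y, z scaled (see below). In form: [[claw, dx, dy, dz, ax, ay, az], ...]. A call has 1 to 12 rows; each row shifts and turns the commanded pose from where the row before left it, along the tool's axes as they then stand; what a row does not reach is not made up. The controller multiplies each number of a shift by 100 mm and each number of a turn by 180 degrees. A row lasts 1/12 s, in which the tool goes at most 41.7 mm and 7.16 degrees, less where a joint would pass 70% of its speed; a pose out of reach is approached as far as the arm can. A call with a number of a shift or a turn outside -1 to 1 is refused whole. A call with a gripper value outside its range is refused whole. The fingers move at their own pace and stop on an object; "grip_force" is the grip in N (left out, the last holds). Time passes only in rows, so rows that do not move let the fingers close. It gives the time, the measured TCP pose, the force and the opening at its end, in the units of the state.
- robot.get_obs(): the state, without advancing time (a new reading comes with each control period).
- eyes.camera(name): name is "scene" or "top"; returns the picture (420x560x3 uint8, red, green, blue); there is no depth.
- eyes.camera_params(name): a dict with "K" (3x3 intrinsics, pixels), "D" ([k1, k2, p1, p2, k3] as OpenCV has them; the pictures are not rectified), "rvec" (rotation vector, rad) and "tvec" (3), from world to camera coordinates, as OpenCV has them. Camera axes: x right, y down, z forward; pixel columns grow to the right and rows downward; lengths in m; the calibration is good to about 2 mm. A picture is of the moment at which its call begins. camera_params takes no time and is no camera call.
- ticket.hand_in(): hands the job in, once; it reports no verdict.
The state is a dict: "time": time; "q": joint angles; "joint_velocities": joint speeds; "joint_torque": joint torques, N m; "position": TCP position; "tool_rot": TCP orientation; "ft_force": force on the tool from outside, world axes, zero at the start; "moment": the same for the moment, N m; "grip_width": finger opening in m.
Only numpy, scipy, OpenCV 4.12 (cv2) and the standard library are available. Lean on these libraries where they do the work, as an engineer would, in place of code of your own. Each camera call takes 0.05 s, during which the arm holds its last target.

## Working session

There is one attempt and no reset: what is moved stays moved. The work goes in short steps, Python scripts to look and compute and a tool call to move; the robot and the scene stay as the last step left them, time stands still between calls to the robot, and variables do not carry over. Pictures are saved under pics/ and viewed, and the job is handed in when it is done.

Besides the shell and the picture viewer there is one more tool, called after "Request:" as name([rows], argument=value, ...), one row to a line, values as JSON. play_rows: Moves the arm, as the interface text tells. Its arguments: {"type":"object","properties":{"series":{"type":"array","items":{"type":"array","items":{"type":"number"}}},"grip_force":{"type":"number"}},"required":["series"]}

```bash
ls; mkdir -p pics
python3 - <<'E'
from rig import robot, eyes, ticket
import cv2
print(robot.get_obs())
for n in("scene","top"):
    im=eyes.camera(n); cv2.imwrite(f"pics/{n}0.png",im[:,:,::-1]); print(n,eyes.camera_params(n))
print(robot.nose_length)
E
```

```text
pics
{'time': 0.0, 'q': array([ 1.13146828e+00,  5.28440246e-01,  1.43386954e+00, -4.96140240e-06,
        1.18139542e+00, -1.78510571e-01]), 'joint_velocities': array([ 3.40091149e-04,  3.08112812e-05, -2.89490835e-04,  4.12489722e-04,
       -2.30152622e-04,  1.61490451e-03]), 'joint_torque': array([-6.35730958e-04, -4.40042925e+01, -1.76590794e+01,  6.31628162e-02,
        5.83510380e-02, -1.78573036e-04]), 'position': array([0.16086193, 0.60325856, 0.24659792]), 'tool_rot': array([ 0.70181435, -0.09217658,  0.09172551, -0.70039027]), 'ft_force': array([ 0.47214274, -0.75256516, -0.43452726]), 'moment': array([ 0.00391558, -0.00597814, -0.00286505]), 'grip_width': 0.08741041413151657}
scene {'K': array([[507.81586303,   0.        , 284.51982384],
       [  0.        , 507.81586303, 215.18198021],
       [  0.        ,   0.        ,   1.        ]]), 'D': array([0.00490513, 0.        , 0.        , 0.        , 0.        ]), 'rvec': array([ 2.06584022,  0.65889809, -0.33392359]), 'tvec': array([-0.47382653, -0.16075741,  1.63050631])}
top {'K': array([[532.49925213,   0.        , 289.43909487],
       [  0.        , 532.49925213, 210.48416644],
       [  0.        ,   0.        ,   1.        ]]), 'D': array([-0.01501007,  0.        ,  0.        ,  0.        ,  0.        ]), 'rvec': array([ 2.12717221, -2.1438762 ,  0.17671176]), 'tvec': array([0.01183939, 0.55985178, 1.27570393])}
0.025
```

View pics/scene0.png

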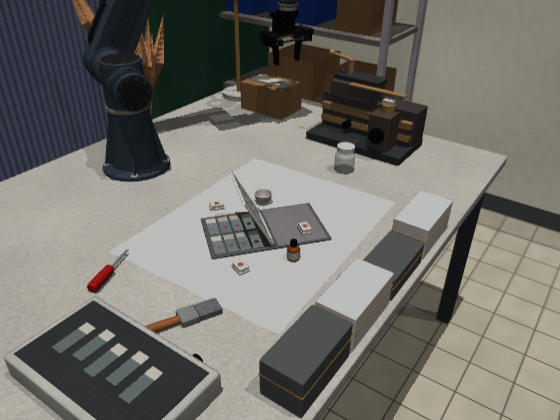

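View pics/top0.png

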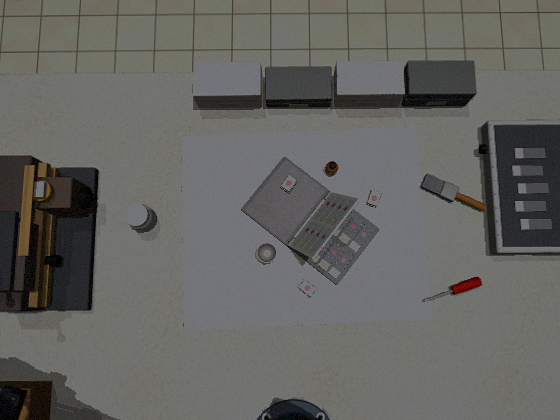

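The top view shows the file rotated. Its empty page is at upper left, with the cassette at about (288,184). The leaf leans up from the spine near (310,220). I'll zoom in to get the corners.

```bash
cat > h.py <<'E'
import numpy as np, cv2
from rig import robot, eyes, ticket
P={n:eyes.camera_params(n) for n in("scene","top")}
def ray(n,uv):
    p=P[n];R,_=cv2.Rodrigues(p["rvec"]);u=cv2.undistortPoints(np.array([[uv]],float),p["K"],p["D"])[0,0]
    return -R.T@p["tvec"], R.T@np.array([u[0],u[1],1])
def onz(n,uv,z):
    c,d=ray(n,uv);return c+d*(z-c[2])/d[2]
def proj(n,X):
    p=P[n];return cv2.projectPoints(np.atleast_2d(np.array(X,float)),p["rvec"],p["tvec"],p["K"],p["D"])[0][:,0]
def crop(n,im,x0,y0,w,h,s,f):
    o=cv2.resize(im[y0:y0+h,x0:x0+w,::-1],None,fx=s,fy=s,interpolation=cv2.INTER_CUBIC);cv2.imwrite(f,o)
E
python3 - <<'E'
from h import *
t=cv2.imread("pics/top0.png")[:,:,::-1];s=cv2.imread("pics/scene0.png")[:,:,::-1]
crop("top",t,230,145,160,160,3.75,"pics/topz.png")
crop("s",s,190,160,150,120,5,"pics/sz.png")
E
```

```text
(no output)
```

View pics/topz.png

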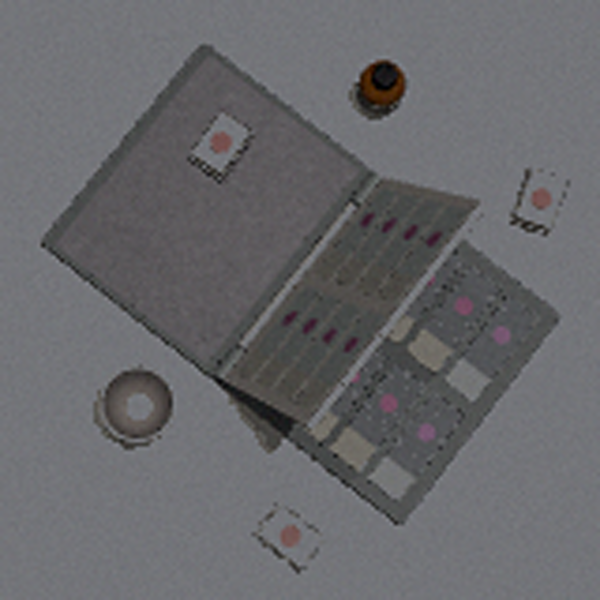

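View pics/sz.png

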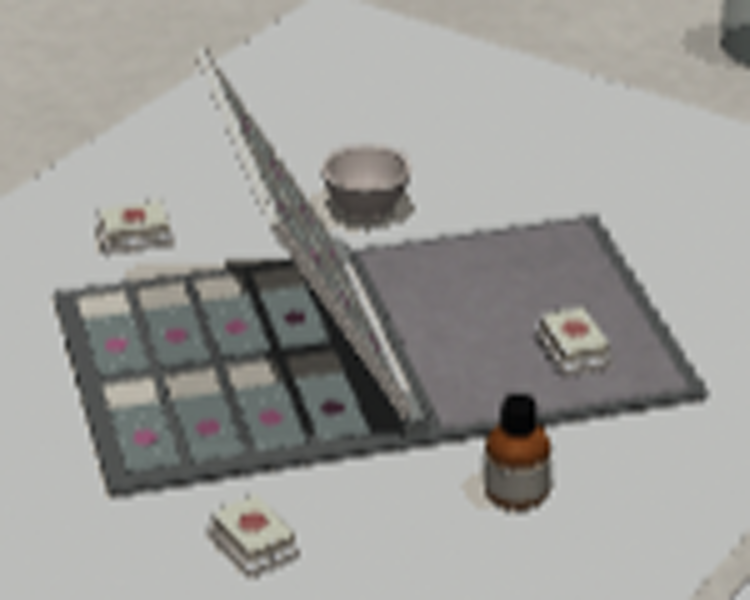

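```bash
cat > fit.py <<'E'
from h import *
from scipy.optimize import least_squares
T=lambda x,y:(230+(x+.5)/3.75-.5,145+(y+.5)/3.75-.5)
S=lambda x,y:(190+(x+.5)/5-.5,160+(y+.5)/5-.5)
def Rz(a):return np.array([[np.cos(a),-np.sin(a),0],[np.sin(a),np.cos(a),0],[0,0,1]])
# which x end: book +y dir ; candidate corners
c=[onz("top",T(*p),.006) for p in[(205,45),(43,243),(400,522),(558,318)]]
print(np.round(c,4))
# +y side corners c0,c1 ; x=z cross: x = y rotated -90
yd=(c[0]+c[1]-c[2]-c[3]);yaw=np.arctan2(yd[1],yd[0])-np.pi/2
loc=[[.09,.155,.006],[-.09,.155,.006],[-.09,-.155,.006],[.09,-.155,.006]]
obsT=np.array([T(*p) for p in[(205,45),(43,243),(400,522),(558,318)]])
obsS=np.array([S(*p) for p in[(597,216),(706,395),(112,493),(57,292)]])
d=np.array([c[0]-c[1]]);x=Rz(yaw)[:,0]; print("x dot",d@x)
X=lambda p,l:(Rz(p[2])@np.array(l).T).T+[p[0],p[1],0]
sl=[loc[1],loc[0],loc[3],loc[2]]
f=lambda p:np.r_[(proj("top",X(p,loc))-obsT).ravel(),(proj("scene",X(p,sl))-obsS).ravel()]
m=np.mean(c,0);r=least_squares(f,[m[0],m[1],yaw]);print("book",r.x,np.degrees(r.x[2]),np.round(f(r.x),1))
B=r.x
# leaf free-edge top corners: top view
eT=np.array([T(478,204),T(311,430)])
def leaf(a,s,off=.003):
    return [s*.088,-.150*np.cos(a)-0*off,.010+.150*np.sin(a)]
g=lambda a:np.r_[(proj("top",X(B,[leaf(a[0],1),leaf(a[0],-1)]))-eT).ravel(),(proj("scene",X(B,[leaf(a[0],-1)]))-[S(205,55)]).ravel()]
q=least_squares(g,[.95]);print("leaf",q.x,np.round(q.fun,1))
for n,pt in dict(cas=(221,142),sa=(541,197),sb=(290,536)).items():
    w=onz("top",T(*pt),.021 if n=="cas" else .015);print(n,w,Rz(B[2]).T@(w-[B[0],B[1],0]))
for n,pt,z in(("drop",(385,75),.055),("dish",(138,403),.015)):
    w=onz("top",T(*pt),z);print(n,w,Rz(B[2]).T@(w-[B[0],B[1],0]))
w=onz("scene",S(577,328),.021);print("cas scene",w)
# yaw of cassette: corners of top
cc=[onz("top",T(*p),.021) for p in[(215,113),(255,127),(228,168),(190,155)]]
for p in cc:print(Rz(B[2]).T@(p-[B[0],B[1],0]))
E
python3 fit.py
python3 - <<'E'
from h import *
t=cv2.imread("pics/top0.png")[:,:,::-1]
crop("top",t,270,165,40,40,15,"pics/topc.png")
t=cv2.imread("pics/scene0.png")[:,:,::-1]
crop("s",t,285,210,40,40,15,"pics/sc.png")
E
```

```text
[[ 0.7088  0.0197  0.006 ]
 [ 0.5703  0.1312  0.006 ]
 [ 0.3796 -0.1084  0.006 ]
 [ 0.516  -0.2187  0.006 ]]
x dot [0.17780562]
book [ 0.54465228 -0.04554823 -0.67666953] -38.770308189129736 [ 0.3 -1.1 -0.2 -0.5  0.7  0.9  1.6 -0.7  0.2 -1.1  0.9 -1.4 -0.3 -1.6
 -0.4 -0.9]
leaf [1.09719947] [ 2.3 -0.5 -0.1 -0.8 -0.4 -2.1]
cas [0.6365712  0.00909981 0.021     ] [0.03744515 0.10016665 0.021     ]
sa [ 0.59790582 -0.20850271  0.015     ] [ 0.14356186 -0.09370215  0.015     ]
sb [ 0.37076076 -0.03457758  0.015     ] [-0.14244653 -0.10033744  0.015     ]
drop [ 0.67393102 -0.10068107  0.055     ] [0.13531797 0.03796932 0.055     ]
dish [0.45970199 0.06599343 0.015     ] [-0.13607994  0.033769    0.015     ]
cas scene [0.63814641 0.00563164 0.021     ]
[0.05078397 0.11593684 0.021     ]
[0.060019   0.08847007 0.021     ]
[0.02622488 0.08523021 0.021     ]
[0.01728123 0.1110983  0.021     ]
```

View pics/topc.png

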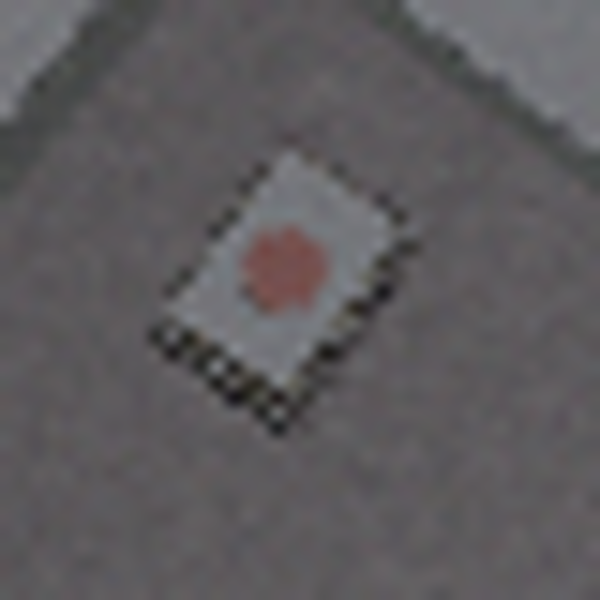

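View pics/sc.png

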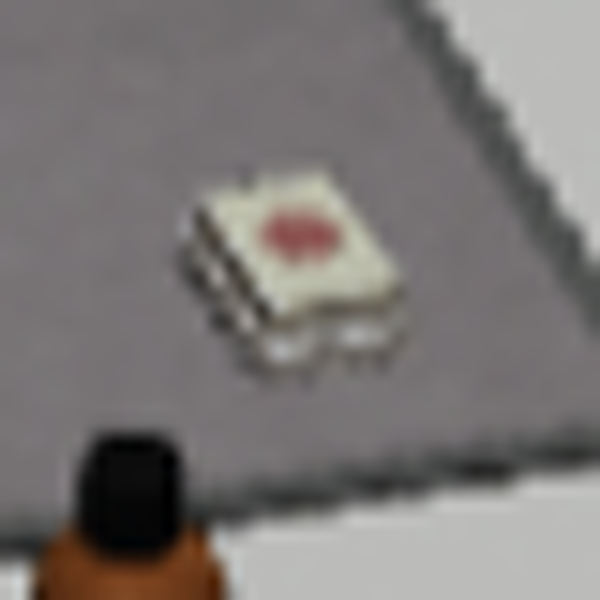

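```bash
cat >> h.py <<'E'
from scipy.spatial.transform import Rotation as Rn
BK=np.array([.5447,-.0455]);YAW=-.6767
def Rz(a):return np.array([[np.cos(a),-np.sin(a),0],[np.sin(a),np.cos(a),0],[0,0,1]])
def w2l(p):return Rz(YAW).T@(np.array(p)-[BK[0],BK[1],0])
def l2w(p):return Rz(YAW)@np.array(p)+[BK[0],BK[1],0]
def status():
    o=robot.get_obs();R=Rn.from_quat(o["tool_rot"])
    print("t",round(o["time"],2),"tcp loc",w2l(o["position"]).round(4),"world",o["position"].round(4))
    print("axes in book frame x,y,z:\n",(Rz(YAW).T@R.as_matrix()).round(3).T)
    print("F book",(Rz(YAW).T@o["ft_force"]).round(2),"q",o["q"].round(3),"w",round(o["grip_width"],4))
    return o,R
def target(loc):
    "TCP to loc (book), tool y down, z along +-book x"
    o,R=status()
    best=None
    for s in(1,-1):
        z=Rz(YAW)[:,0]*s;y=np.array([0,0,-1.]);x=np.cross(y,z)
        Rt=Rn.from_matrix(np.c_[x,y,z]);rv=(R.inv()*Rt).as_rotvec()
        if best is None or np.linalg.norm(rv)<np.linalg.norm(best[0]):best=(rv,Rt)
    d=l2w(loc)-o["position"]
    print("shift tool now /100mm",(R.inv().apply(d)/.1).round(3),"in target frame",(best[1].inv().apply(d)/.1).round(3),"turn/180",(best[0]/np.pi).round(4))
E
python3 - <<'E'
from h import *
target([.037,.055,.15])
E
```

```text
t 0.1 tcp loc [-0.7056  0.2655  0.2467] world [0.1609 0.6033 0.2467]
axes in book frame x,y,z:
 [[ 0.915  0.404 -0.   ]
 [ 0.    -0.002 -1.   ]
 [-0.404  0.915 -0.002]]
F book [-0.14  0.07 -1.16] q [ 1.131  0.528  1.434  0.     1.181 -0.178] w 0.087
shift tool now /100mm [ 5.943  0.974 -4.924] in target frame [-2.105  0.967 -7.426] turn/180 [ 0.0005 -0.3676 -0.0004]
```

Request:
play_rows([
  [0,0,0,0,0,-0.0306,0],
  [0,0,0,0,0,-0.0306,0],
  [0,0,0,0,0,-0.0306,0],
  [0,0,0,0,0,-0.0306,0],
  [0,0,0,0,0,-0.0306,0],
  [0,0,0,0,0,-0.0306,0],
  [0,0,0,0,0,-0.0306,0],
  [0,0,0,0,0,-0.0306,0],
  [0,0,0,0,0,-0.0306,0],
  [0,0,0,0,0,-0.0306,0],
  [0,0,0,0,0,-0.0306,0],
  [0,0,0,0,0,-0.031,0],
], grip_force=10)

```text
time: 1.1
position: [0.1609, 0.6035, 0.247]
tool_rot: [0.637, 0.307, -0.308, -0.637]
ft_force: [0.0, -0.1, 0.0]
grip_width: 0.0154
```

Run:
```python
from h import *
target([.037,.055,.15])
```

```text
t 1.1 tcp loc [-0.7056  0.2657  0.247 ] world [0.1609 0.6035 0.247 ]
axes in book frame x,y,z:
 [[-0.005  1.    -0.001]
 [ 0.    -0.001 -1.   ]
 [-1.    -0.005 -0.   ]]
F book [ 0.05 -0.06  0.04] q [ 1.132  0.528  1.433  0.     1.181 -1.338] w 0.0154
shift tool now /100mm [-2.141  0.974 -7.416] in target frame [-2.107  0.97  -7.426] turn/180 [ 0.0001  0.0015 -0.0004]
```

Request:
play_rows([
  [0,-0.0892,0,-0.309,0,0,0],
  [0,-0.0892,0,-0.309,0,0,0],
  [0,-0.0892,0,-0.309,0,0,0],
  [0,-0.0892,0,-0.309,0,0,0],
  [0,-0.0892,0,-0.309,0,0,0],
  [0,-0.0892,0,-0.309,0,0,0],
  [0,-0.0892,0,-0.309,0,0,0],
  [0,-0.0892,0,-0.309,0,0,0],
  [0,-0.0892,0,-0.309,0,0,0],
  [0,-0.0892,0,-0.309,0,0,0],
  [0,-0.0892,0,-0.309,0,0,0],
  [0,-0.0892,0,-0.309,0,0,0],
])

```text
time: 2.1
position: [0.3835, 0.2867, 0.2473]
tool_rot: [-0.638, -0.305, 0.306, 0.638]
ft_force: [1.2, 0.2, 0.4]
grip_width: 0.0004
```

Request:
play_rows([
  [0,-0.0892,0,-0.309,0,0,0],
  [0,-0.0892,0,-0.309,0,0,0],
  [0,-0.0892,0,-0.309,0,0,0],
  [0,-0.0892,0,-0.309,0,0,0],
  [0,-0.0892,0,-0.309,0,0,0],
  [0,-0.0892,0,-0.309,0,0,0],
  [0,-0.0892,0,-0.309,0,0,0],
  [0,-0.0892,0,-0.309,0,0,0],
  [0,-0.0892,0,-0.309,0,0,0],
  [0,-0.0892,0,-0.309,0,0,0],
  [0,-0.0892,0,-0.309,0,0,0],
  [0,-0.0892,0,-0.309,0,0,0],
])

```text
time: 3.1
position: [0.6056, -0.0289, 0.2471]
tool_rot: [-0.637, -0.305, 0.306, 0.638]
ft_force: [0.4, 0.2, -0.3]
grip_width: 0.0003
```

Run:
```python
from h import *
target([.037,.06,.060])
```

```text
t 3.1 tcp loc [0.037  0.0511 0.2471] world [ 0.6056 -0.0289  0.2471]
axes in book frame x,y,z:
 [[ 0.     1.    -0.   ]
 [-0.001 -0.    -1.   ]
 [-1.     0.     0.001]]
F book [ 0.19  0.42 -0.3 ] q [-0.232  0.503  1.481  0.     1.159 -2.696] w 0.0003
shift tool now /100mm [ 0.09   1.871 -0.002] in target frame [0.089 1.871 0.   ] turn/180 [-0.0003 -0.0001 -0.0001]
```

Request:
play_rows([
  [0,0.01,0.2,0,0,0,0],
  [0,0.01,0.25,0,0,0,0],
  [0,0.01,0.25,0,0,0,0],
  [0,0.01,0.25,0,0,0,0],
  [0,0.01,0.25,0,0,0,0],
  [0,0.01,0.25,0,0,0,0],
  [0,0.01,0.2,0,0,0,0],
  [0,0.01,0.15,0,0,0,0],
  [0,0.01,0.1,0,0,0,0],
  [0,0,0.1,0,0,0,0],
  [0,0,0,0,0,0,0],
])

```text
time: 4.02
position: [0.6098, -0.0202, 0.0457]
tool_rot: [-0.637, -0.305, 0.307, 0.638]
ft_force: [-0.7, -0.7, 0.2]
grip_width: 0.0006
```

Run:
```python
from h import *
target([.037,.06,.036])
for n,b in(("top",(230,145,160,160,3.75)),("scene",(190,120,190,150,4))):
    crop(n,eyes.camera(n),*b,f"pics/{n}1.png")
```

```text
t 4.02 tcp loc [0.0349 0.0604 0.0457] world [ 0.6098 -0.0202  0.0457]
axes in book frame x,y,z:
 [[ 0.     1.    -0.001]
 [-0.003 -0.001 -1.   ]
 [-1.     0.     0.003]]
F book [-0.08 -1.02  0.23] q [-0.216  0.786  1.602 -0.     0.757 -2.681] w 0.0006
shift tool now /100mm [-0.004  0.097 -0.021] in target frame [-0.004  0.097 -0.021] turn/180 [-0.0009 -0.     -0.0005]
```

View pics/scene1.png

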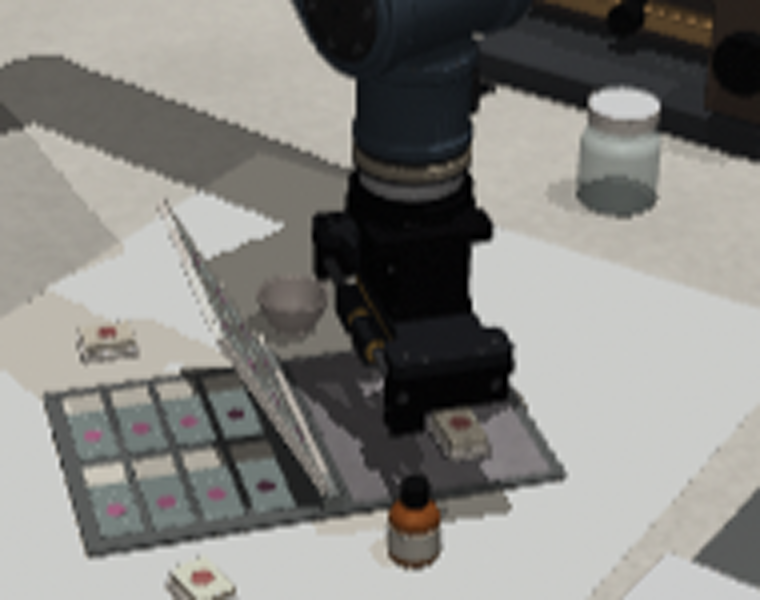

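Request:
play_rows([
  [0,0,0.05,-0.04,0,0,0],
  [0,0,0.05,0,0,0,0],
  [0,0.03,0,0,0,0,0],
  [0,0.03,0,0,0,0,0],
  [0,0.03,0,0,0,0,0],
  [0,0.03,0,0,0,0,0],
  [0,0.03,0,0,0,0,0],
  [0,0.03,0,0,0,0,0],
  [0,0.03,0,0,0,0,0],
  [0,0.03,0,0,0,0,0],
  [0,0.03,0,0,0,0,0],
  [0,0.03,0,0,0,0,0],
])

```text
time: 5.12
position: [0.6329, 0.0007, 0.0376]
tool_rot: [0.638, 0.306, -0.306, -0.638]
ft_force: [-1.6, 0.0, 0.2]
grip_width: 0.0006
```

Run:
```python
from h import *
target([.039,.165,.036])
for n,b in(("scene",(190,120,190,150,4)),):
    crop(n,eyes.camera(n),*b,f"pics/{n}2.png")
```

```text
t 5.12 tcp loc [0.0399 0.0912 0.0376] world [0.6329 0.0007 0.0376]
axes in book frame x,y,z:
 [[ 0.  1. -0.]
 [ 0. -0. -1.]
 [-1.  0. -0.]]
F book [-1.23 -0.98  0.17] q [-0.175  0.817  1.544 -0.     0.78  -2.64 ] w 0.0006
shift tool now /100mm [0.738 0.016 0.009] in target frame [0.738 0.016 0.009] turn/180 [ 0. -0. -0.]
```

View pics/scene2.png

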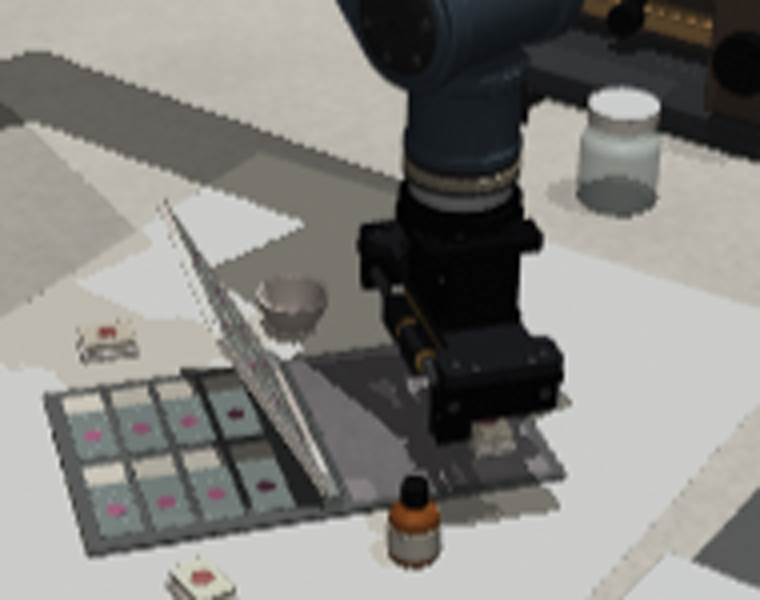

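The cassette is moving ahead of the finger, now at about (492,435). I'll keep pushing.

Request:
play_rows([
  [0,0.03,0.01,0,0,0,0],
  [0,0.03,0,0,0,0,0],
  [0,0.03,0,0,0,0,0],
  [0,0.03,0,0,0,0,0],
  [0,0.03,0,0,0,0,0],
  [0,0.03,0,0,0,0,0],
  [0,0.03,0,0,0,0,0],
  [0,0.03,0,0,0,0,0],
  [0,0.03,0,0,0,0,0],
  [0,0.03,0,0,0,0,0],
  [0,0.03,0,0,0,0,0],
  [0,0.03,0,0,0,0,0],
])

```text
time: 6.17
position: [0.6555, 0.0287, 0.0366]
tool_rot: [0.638, 0.306, -0.306, -0.638]
ft_force: [0.3, 0.5, 0.0]
grip_width: 0.0007
```

Request:
play_rows([
  [0,0.03,0,0,0,0,0],
  [0,0.03,0,0,0,0,0],
  [0,0.03,0,0,0,0,0],
  [0,0.03,0,0,0,0,0],
  [0,0.03,0,0,0,0,0],
  [0,0.03,0,0,0,0,0],
  [0,0.03,0,0,0,0,0],
  [0,0.03,0,0,0,0,0],
  [0,0.03,0,0,0,0,0],
  [0,0.03,0,0,0,0,0],
  [0,0.03,0,0,0,0,0],
  [0,0.03,0,0,0,0,0],
])

```text
time: 7.17
position: [0.678, 0.0568, 0.0365]
tool_rot: [-0.638, -0.306, 0.306, 0.638]
ft_force: [0.3, -0.8, 0.0]
grip_width: 0.0006
```

Run:
```python
from h import *
target([.039,.172,.036])
for n,b in(("scene",(210,120,190,150,4)),("top",(210,105,160,160,3.75))):
    crop(n,eyes.camera(n),*b,f"pics/{n}3.png")
```

```text
t 7.17 tcp loc [0.0399 0.1632 0.0365] world [0.678  0.0568 0.0365]
axes in book frame x,y,z:
 [[ 0.  1. -0.]
 [-0. -0. -1.]
 [-1.  0.  0.]]
F book [ 0.73 -0.46  0.01] q [-0.08   0.861  1.412  0.     0.868 -2.545] w 0.0006
shift tool now /100mm [0.088 0.005 0.009] in target frame [0.088 0.005 0.009] turn/180 [-0. -0. -0.]
```

View pics/scene3.png

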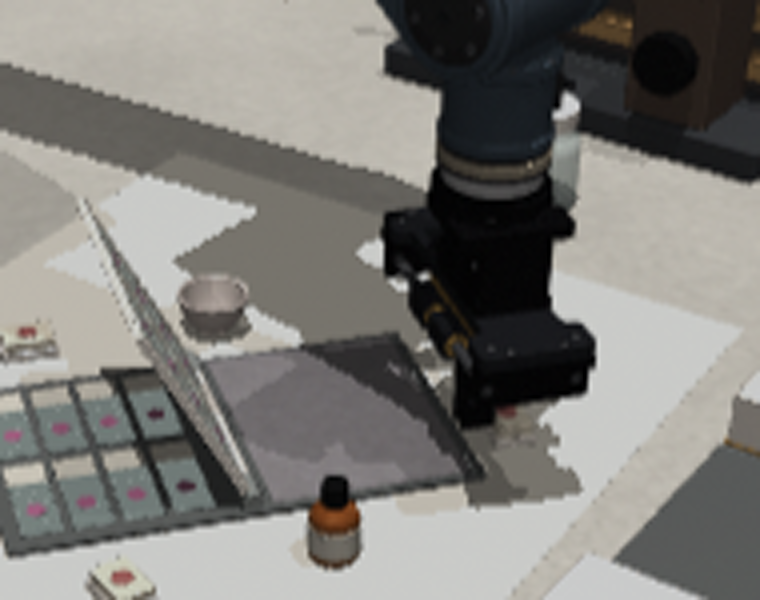

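View pics/top3.png

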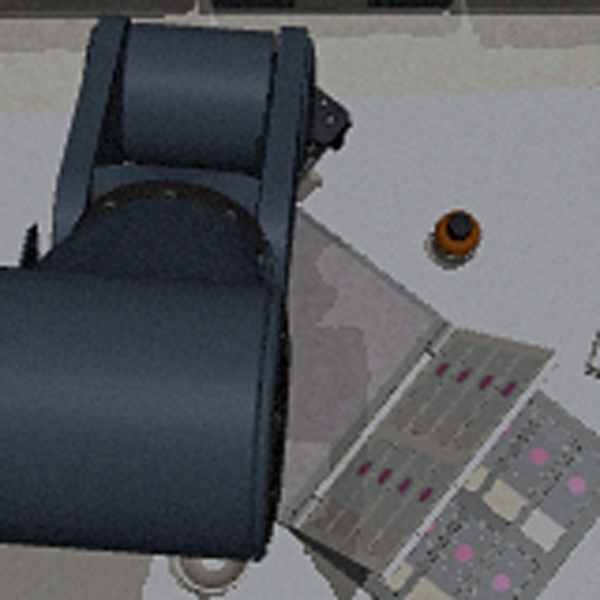

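The cassette is past the edge, at about (510,430) in the scene crop. I'll give it a little more clearance, then back off and lift.

Request:
play_rows([
  [0,0.03,0,0,0,0,0],
  [0,0.03,0,0,0,0,0],
  [0,0.02,0,0,0,0,0],
  [0,-0.05,0,0,0,0,0],
  [0,-0.1,0,0,0,0,0],
  [0,-0.1,-0.2,0,0,0,0],
  [0,-0.1,-0.3,0,0,0,0],
  [0,-0.1,-0.3,0,0,0,0],
  [0,-0.1,-0.35,0,0,0,0],
  [0,-0.1,-0.35,0,0,0,0],
  [0,-0.1,-0.35,0,0,0,0],
  [0,-0.1,-0.3,0,0,0,0],
])

```text
time: 8.27
position: [0.6287, -0.0047, 0.2539]
tool_rot: [0.638, 0.306, -0.305, -0.637]
ft_force: [0.3, 0.1, -0.6]
grip_width: 0.0009
```

Run:
```python
from h import *
target([0,-.115,.25])
```

```text
t 8.27 tcp loc [0.0399 0.0844 0.2539] world [ 0.6287 -0.0047  0.2539]
axes in book frame x,y,z:
 [[ 0.001  1.     0.   ]
 [ 0.001  0.    -1.   ]
 [-1.     0.001 -0.001]]
F book [ 0.2   0.3  -0.61] q [-0.185  0.525  1.417 -0.     1.198 -2.649] w 0.0009
shift tool now /100mm [-1.994  0.038  0.398] in target frame [-1.994  0.039  0.399] turn/180 [ 0.0003 -0.0002  0.0001]
```

Request:
play_rows([
  [0,-0.2,0,0.05,0,0,0],
  [0,-0.25,0,0.05,0,0,0],
  [0,-0.25,0,0.05,0,0,0],
  [0,-0.25,0,0.05,0,0,0],
  [0,-0.25,0,0.05,0,0,0],
  [0,-0.25,0,0.05,0,0,0],
  [0,-0.25,0,0.05,0,0,0],
  [0,-0.2,0,0.05,0,0,0],
  [0,-0.1,0,0,0,0,0],
  [0,0,0,0,0,0,0],
])

```text
time: 9.1
position: [0.4799, -0.1144, 0.2514]
tool_rot: [0.65, 0.286, -0.305, -0.634]
ft_force: [0.2, 0.4, -0.2]
grip_width: 0.0007
```

Run:
```python
from h import *
target([0,-.115,.147])
for n,b in(("scene",(190,120,190,150,4)),("top",(210,125,160,160,3.75))):
    crop(n,eyes.camera(n),*b,f"pics/{n}4.png")
```

```text
t 9.1 tcp loc [-0.0074 -0.0943  0.2514] world [ 0.4799 -0.1144  0.2514]
axes in book frame x,y,z:
 [[ 0.032  0.999 -0.033]
 [ 0.008 -0.033 -0.999]
 [-0.999  0.031 -0.009]]
F book [-0.11  0.45 -0.21] q [-0.441  0.349  1.747 -0.04   1.046 -2.854] w 0.0007
shift tool now /100mm [-0.17   1.051 -0.071] in target frame [-0.207  1.044 -0.074] turn/180 [ 0.0028 -0.01   -0.0106]
```

View pics/scene4.png

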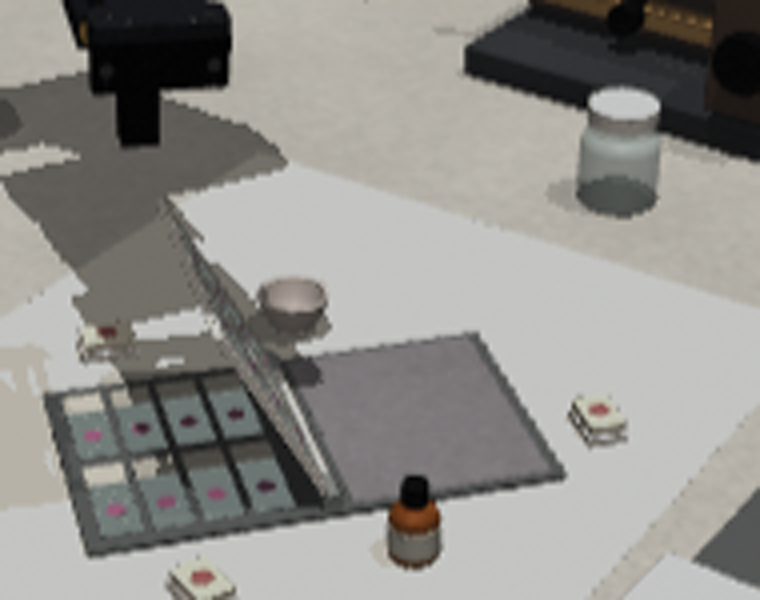

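View pics/top4.png

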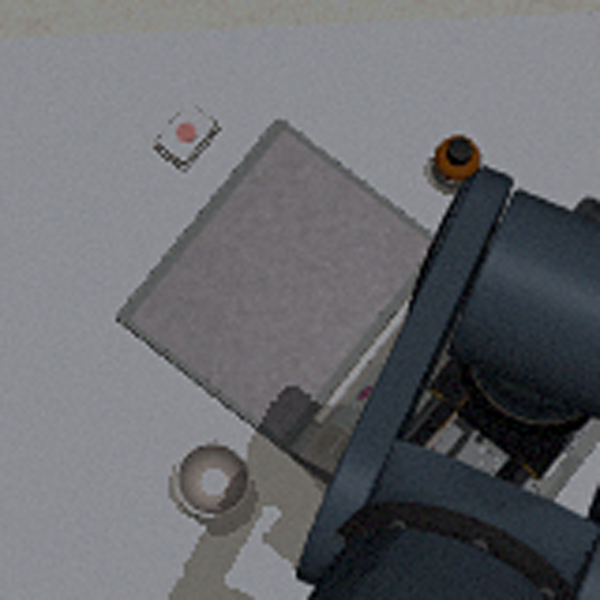

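The cassette lies flat and clear at about (185,133) in the top crop. Joint 6 is at its limit, so I'll turn the tool half a turn, which gives an equivalent orientation.

Request:
play_rows([
  [0,0,0,0,0,0.0385,0],
  [0,0,0,0,0,0.0385,0],
  [0,0,0,0,0,0.0385,0],
  [0,0,0,0,0,0.0385,0],
  [0,0,0,0,0,0.0385,0],
  [0,0,0,0,0,0.0385,0],
  [0,0,0,0,0,0.0385,0],
  [0,0,0,0,0,0.0385,0],
  [0,0,0,0,0,0.0385,0],
  [0,0,0,0,0,0.0385,0],
  [0,0,0,0,0,0.0385,0],
  [0,0,0,0,0,0.0385,0],
])

```text
time: 10.2
position: [0.4825, -0.1136, 0.2514]
tool_rot: [0.688, -0.207, 0.205, -0.664]
ft_force: [0.5, -0.0, 0.6]
grip_width: 0.0002
```

Request:
play_rows([
  [0,0,0,0,0,0.0385,0],
  [0,0,0,0,0,0.0385,0],
  [0,0,0,0,0,0.0385,0],
  [0,0,0,0,0,0.0385,0],
  [0,0,0,0,0,0.0385,0],
  [0,0,0,0,0,0.0385,0],
  [0,0,0,0,0,0.0385,0],
  [0,0,0,0,0,0.0385,0],
  [0,0,0,0,0,0.0385,0],
  [0,0,0,0,0,0.0385,0],
  [0,0,0,0,0,0.0385,0],
  [0,0,0,0,0,0.0385,0],
])

```text
time: 11.2
position: [0.4825, -0.1135, 0.2513]
tool_rot: [0.379, -0.596, 0.61, -0.359]
ft_force: [0.4, 0.7, -0.0]
grip_width: 0.0006
```

Run:
```python
from h import *
target([0,-.115,.25])
```

```text
t 11.2 tcp loc [-0.0059 -0.092   0.2513] world [ 0.4825 -0.1135  0.2513]
axes in book frame x,y,z:
 [[ 0.203 -0.979  0.034]
 [ 0.01  -0.032 -0.999]
 [ 0.979  0.203  0.003]]
F book [-0.14  0.83 -0.  ] q [-0.437  0.351  1.743 -0.039  1.046  0.055] w 0.0006
shift tool now /100mm [0.237 0.021 0.011] in target frame [0.23  0.013 0.059] turn/180 [-0.0021  0.065   0.0105]
```

Request:
play_rows([
  [0,0,0,0,-0.001,0.0325,0.005],
  [0,0,0,0,-0.001,0.0325,0.005],
  [0,0.06,0,0.02,0,0,0],
  [0,0.06,0,0.02,0,0,0],
  [0,0.06,0,0.02,0,0,0],
  [0,0,0,0,0,0,0],
])

```text
time: 11.7
position: [0.4749, -0.1328, 0.2514]
tool_rot: [0.308, -0.636, 0.637, -0.306]
ft_force: [-0.9, -0.1, 0.5]
grip_width: 0.0005
```

Run:
```python
from h import *
target([0,-.11,.147])
```

```text
t 11.7 tcp loc [ 0.0003 -0.1118  0.2514] world [ 0.4749 -0.1328  0.2514]
axes in book frame x,y,z:
 [[ 0.005 -1.     0.003]
 [ 0.    -0.003 -1.   ]
 [ 1.     0.005  0.   ]]
F book [-0.61 -0.62  0.51] q [-0.498  0.346  1.751 -0.003  1.045  0.175] w 0.0005
shift tool now /100mm [-0.021  1.044 -0.003] in target frame [-0.018  1.044 -0.003] turn/180 [-0.      0.0017  0.0009]
```

Request:
play_rows([
  [0,0,0.15,0,0,0,0],
  [0,0,0.2,0,0,0,0],
  [0,0,0.2,0,0,0,0],
  [0,0,0.2,0,0,0,0],
  [0,0,0.15,0,0,0,0],
  [0,0,0.1,0,0,0,0],
  [0,-0.05,0.04,0,0,0,0],
  [0,-0.1,0,0,0,0,0],
  [0,-0.05,0,0,0,0,0],
  [0,-0.04,0,0,0,0,0],
  [0,-0.04,0,0,0,0,0],
  [0,-0.04,0,0,0,0,0],
])

```text
time: 12.7
position: [0.4952, -0.1068, 0.1482]
tool_rot: [0.308, -0.636, 0.638, -0.307]
ft_force: [-1.4, -2.0, 1.4]
grip_width: 0.001
```

Run:
```python
from h import *
target([0,-.012,.147])
for n,b in(("scene",(190,120,190,150,4)),):
    crop(n,eyes.camera(n),*b,f"pics/{n}5.png")
```

```text
t 12.7 tcp loc [-0.0002 -0.0788  0.1482] world [ 0.4952 -0.1068  0.1482]
axes in book frame x,y,z:
 [[ 0.006 -1.     0.003]
 [ 0.001 -0.003 -1.   ]
 [ 1.     0.006  0.001]]
F book [ 0.21 -2.44  1.43] q [-0.432  0.522  1.821 -0.005  0.798  0.242] w 0.001
shift tool now /100mm [-0.668  0.01   0.006] in target frame [-0.668  0.012  0.002] turn/180 [-0.0004  0.0019  0.001 ]
```

View pics/scene5.png

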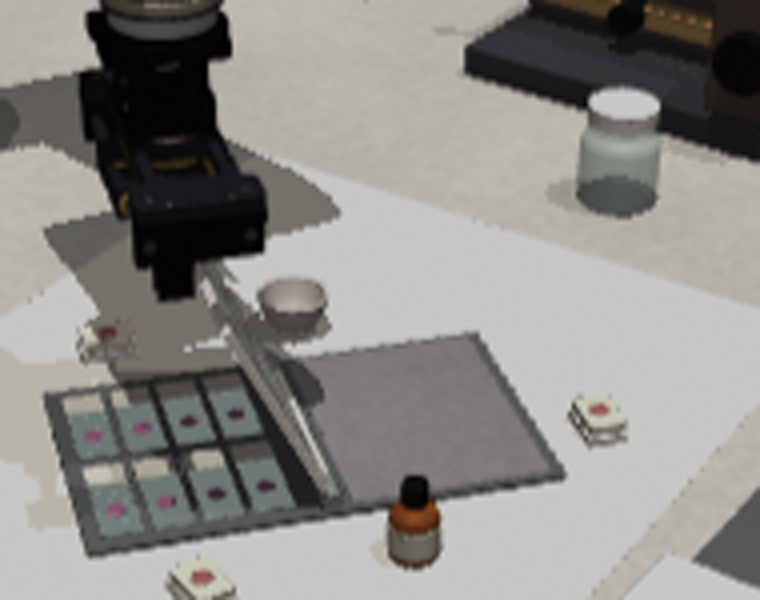

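The finger now touches the leaf from behind with 2.4 N, as expected. I'll continue to upright.

Request:
play_rows([
  [0,-0.05,0,0,0,0,0],
  [0,-0.05,0,0,0,0,0],
  [0,-0.05,0,0,0,0,0],
  [0,-0.05,0,0,0,0,0],
  [0,-0.05,0,0,0,0,0],
  [0,-0.05,0,0,0,0,0],
  [0,-0.05,0,0,0,0,0],
  [0,-0.05,0,0,0,0,0],
  [0,-0.05,0,0,0,0,0],
  [0,-0.05,0,0,0,0,0],
  [0,-0.05,0,0,0,0,0],
  [0,-0.05,0,0,0,0,0],
])

```text
time: 13.75
position: [0.5323, -0.0593, 0.1472]
tool_rot: [0.308, -0.637, 0.637, -0.306]
ft_force: [-0.5, -0.5, 0.7]
grip_width: 0.0004
```

Run:
```python
from h import *
target([0,-.012,.147])
for n,b in(("scene",(190,120,190,150,4)),):
    crop(n,eyes.camera(n),*b,f"pics/{n}6.png")
r=.122
py,pz=None,None
print("TCP path (y,z) for leaf angles")
for a in np.arange(1.6,3.15,.11):
    y=-r*np.cos(a)-.003*np.sin(a)-.0095; z=.01+r*np.sin(a)-.003*np.cos(a)+.025
    print(round(a,2),round(y,4),round(z,4), None if py is None else ((y-py)*10,(z-pz)*10)); py,pz=y,z
```

```text
t 13.75 tcp loc [-0.001  -0.0185  0.1472] world [ 0.5323 -0.0593  0.1472]
axes in book frame x,y,z:
 [[ 0.005 -1.     0.002]
 [-0.    -0.002 -1.   ]
 [ 1.     0.005 -0.001]]
F book [-0.11 -0.7   0.72] q [-0.319  0.554  1.749 -0.003  0.84   0.355] w 0.0004
shift tool now /100mm [-0.065  0.002  0.01 ] in target frame [-0.065  0.002  0.01 ] turn/180 [0.0002 0.0015 0.0007]
TCP path (y,z) for leaf angles
1.6 -0.0089 0.157 None
1.71 0.0045 0.1562 (np.float64(0.13393451940088894), np.float64(-0.007994444260590872))
1.82 0.0177 0.154 (np.float64(0.13224741577834795), np.float64(-0.02264923058586249))
1.93 0.0306 0.1503 (np.float64(0.12896173130291821), np.float64(-0.037030237449099945))
2.04 0.043 0.1452 (np.float64(0.1241171826848294), np.float64(-0.050963630056771736))
2.15 0.0548 0.1387 (np.float64(0.11777232987866447), np.float64(-0.0642809842887751))
2.26 0.0658 0.1311 (np.float64(0.11000386822210391), np.float64(-0.07682132257620183))
2.37 0.0759 0.1222 (np.float64(0.10090570135770499), np.float64(-0.08843305976665355))
2.48 0.0849 0.1123 (np.float64(0.09058780614407222), np.float64(-0.09897583545586619))
2.59 0.0928 0.1015 (np.float64(0.07917490327713508), np.float64(-0.10832221063678066))
2.7 0.0995 0.0899 (np.float64(0.06680494969080797), np.float64(-0.1163592081572895))
2.81 0.1049 0.0776 (np.float64(0.05362747096060244), np.float64(-0.12298967836592067))
2.92 0.1089 0.0647 (np.float64(0.03980175386776502), np.float64(-0.12813347343778897))
3.03 0.1114 0.0516 (np.float64(0.025494920971870644), np.float64(-0.13172841618580544))
3.14 0.1125 0.0382 (np.float64(0.010879910466065207), np.float64(-0.13373105164632965))
```

View pics/scene6.png

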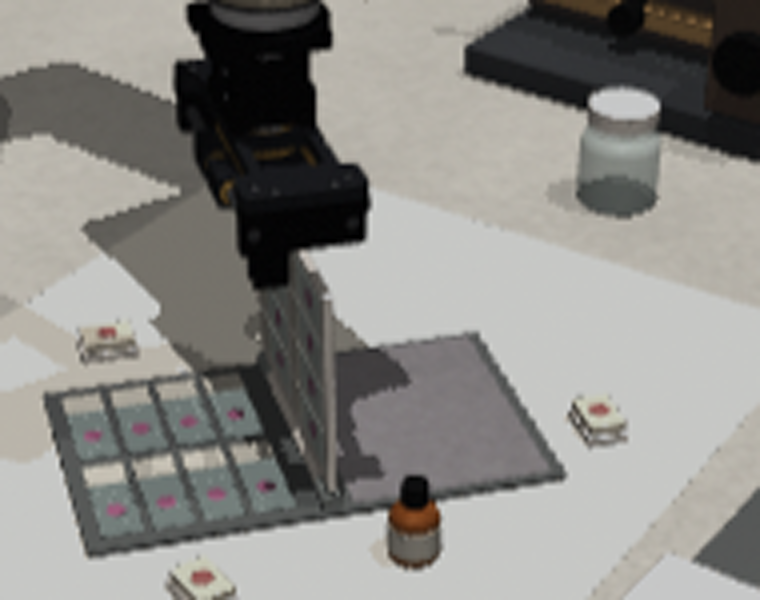

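The leaf is nearly upright. I'll go on over the top.

Request:
play_rows([
  [0,-0.05,0,0,0,0,0],
  [0,-0.05,0,0,0,0,0],
  [0,-0.05,0,0,0,0,0],
  [0,-0.05,0,0,0,0,0],
  [0,-0.05,0,0,0,0,0],
  [0,-0.05,0,0,0,0,0],
  [0,-0.05,0,0,0,0,0],
  [0,-0.05,0,0,0,0,0],
  [0,-0.05,0,0,0,0,0],
  [0,-0.05,0,0,0,0,0],
  [0,-0.05,0,0,0,0,0],
  [0,-0.05,0.01,0,0,0,0],
])

```text
time: 14.8
position: [0.5698, -0.0124, 0.1463]
tool_rot: [0.308, -0.637, 0.637, -0.307]
ft_force: [-0.6, -0.6, -0.1]
grip_width: 0.0003
```

Request:
play_rows([
  [0,-0.06,0.025,0,0,0,0],
  [0,-0.06,0.035,0,0,0,0],
  [0,-0.055,0.037,0,0,0,0],
  [0,-0.055,0.04,0,0,0,0],
  [0,-0.05,0.043,0,0,0,0],
  [0,-0.05,0.045,0,0,0,0],
  [0,-0.045,0.05,0,0,0,0],
  [0,-0.045,0.05,0,0,0,0],
  [0,0,0,0,0,0,0],
])

```text
time: 15.55
position: [0.5954, 0.0207, 0.1122]
tool_rot: [-0.308, 0.637, -0.637, 0.306]
ft_force: [-0.3, 0.4, -0.3]
grip_width: 0.0003
```

Run:
```python
from h import *
target([0,.0849,.1123])
for n,b in(("scene",(190,120,190,150,4)),):
    crop(n,eyes.camera(n),*b,f"pics/{n}7.png")
```

```text
t 15.55 tcp loc [-0.0019  0.0834  0.1122] world [0.5954 0.0207 0.1122]
axes in book frame x,y,z:
 [[ 0.005 -1.     0.003]
 [-0.002 -0.003 -1.   ]
 [ 1.     0.005 -0.002]]
F book [-0.46  0.15 -0.27] q [-0.152  0.669  1.615 -0.002  0.86   0.521] w 0.0003
shift tool now /100mm [-0.015 -0.001  0.019] in target frame [-0.015 -0.001  0.019] turn/180 [0.0005 0.0017 0.0009]
```

View pics/scene7.png

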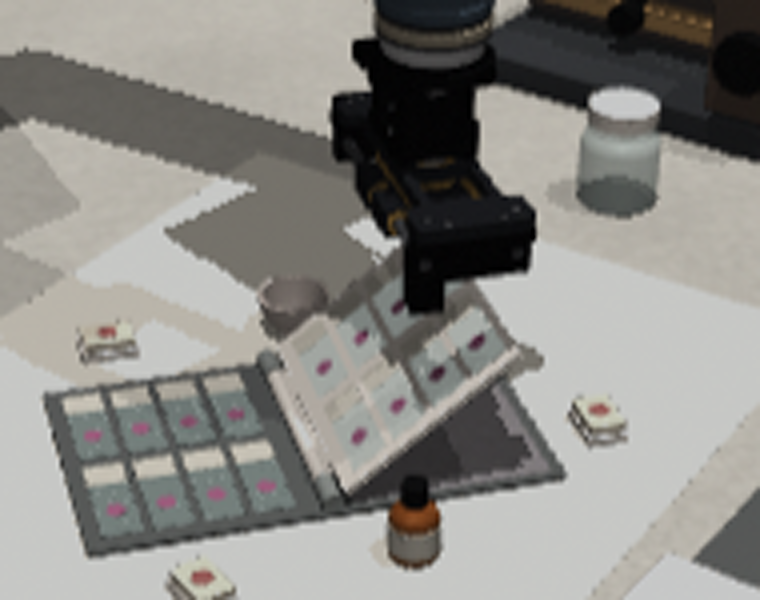

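The leaf is at about 2.5 rad and following the finger. I'll press it down along the arc, slowing near the end.

Request:
play_rows([
  [0,-0.04,0.05,0,0,0,0],
  [0,-0.035,0.05,0,0,0,0],
  [0,-0.035,0.055,0,0,0,0],
  [0,-0.03,0.055,0,0,0,0],
  [0,-0.03,0.055,0,0,0,0],
  [0,-0.03,0.055,0,0,0,0],
  [0,-0.025,0.055,0,0,0,0],
  [0,-0.02,0.055,0,0,0,0],
  [0,-0.02,0.05,0,0,0,0],
  [0,-0.01,0.05,0,0,0,0],
  [0,-0.01,0.04,0,0,0,0],
  [0,0,0.03,0,0,0,0],
])

```text
time: 16.6
position: [0.6133, 0.0424, 0.0529]
tool_rot: [0.308, -0.637, 0.637, -0.306]
ft_force: [-0.3, 0.9, 1.4]
grip_width: 0.0004
```

Run:
```python
from h import *
target([0,.1125,.038])
```

```text
t 16.6 tcp loc [-0.0016  0.1115  0.0529] world [0.6133 0.0424 0.0529]
axes in book frame x,y,z:
 [[ 0.005 -1.     0.002]
 [-0.    -0.002 -1.   ]
 [ 1.     0.005 -0.   ]]
F book [-0.81  0.46  1.45] q [-0.112  0.778  1.589 -0.002  0.776  0.562] w 0.0004
shift tool now /100mm [-0.01   0.149  0.016] in target frame [-0.01   0.149  0.016] turn/180 [0.0001 0.0015 0.0007]
```

Request:
play_rows([
  [0,0,0.025,0,0,0,0],
  [0,0,0.02,0,0,0,0],
  [0,0,0.02,0,0,0,0],
  [0,0,0.02,0,0,0,0],
  [0,0,0.015,0,0,0,0],
  [0,0,0.015,0,0,0,0],
  [0,0,0.01,0,0,0,0],
  [0,0,0.01,0,0,0,0],
  [0,0,0,0,0,0,0],
])

```text
time: 17.35
position: [0.613, 0.0421, 0.0398]
tool_rot: [0.308, -0.637, 0.637, -0.306]
ft_force: [0.3, 0.1, 0.3]
grip_width: 0.0006
```

Run:
```python
from h import *
target([0,.1125,.038])
```

```text
t 17.35 tcp loc [-0.0016  0.1111  0.0398] world [0.613  0.0421 0.0398]
axes in book frame x,y,z:
 [[ 0.005 -1.     0.002]
 [-0.001 -0.002 -1.   ]
 [ 1.     0.005 -0.001]]
F book [0.12 0.26 0.25] q [-0.112  0.799  1.592 -0.003  0.752  0.562] w 0.0006
shift tool now /100mm [-0.014  0.018  0.016] in target frame [-0.014  0.018  0.016] turn/180 [0.0002 0.0015 0.0008]
```

Request:
play_rows([
  [0,0,0.01,0,0,0,0],
  [0,0,0.01,0,0,0,0],
  [0,0,0,0,0,0,0],
])

```text
time: 17.6
position: [0.613, 0.0421, 0.0384]
tool_rot: [0.308, -0.637, 0.637, -0.306]
ft_force: [-1.0, -0.2, 2.8]
grip_width: 0.0007
```

Request:
play_rows([
  [0,0,0.01,0,0,0,0],
  [0,0,0,0,0,0,0],
])

```text
time: 17.77
position: [0.613, 0.0421, 0.0383]
tool_rot: [0.308, -0.637, 0.637, -0.306]
ft_force: [-1.7, -0.1, 8.9]
grip_width: 0.0001
```

The press has hit a stiff stop with the fingertip at 13.3 mm, which is where the flat leaf's top should be. I'll press a little more, then lift off straight and check.

Request:
play_rows([
  [0,0,0.008,0,0,0,0],
  [0,0,0,0,0,0,0],
  [0,0,0,0,0,0,0],
])

```text
time: 18.02
position: [0.613, 0.0421, 0.0382]
tool_rot: [0.308, -0.637, 0.637, -0.307]
ft_force: [-3.3, 0.3, 13.1]
grip_width: 0.0008
```

Request:
play_rows([
  [0,0,-0.03,0,0,0,0],
  [0,0,-0.05,0,0,0,0],
  [0,0,-0.1,0,0,0,0],
  [0,0,-0.2,0,0,0,0],
  [0,0,-0.3,0,0,0,0],
  [0,0,-0.3,0,0,0,0],
  [0,0,-0.3,0,0,0,0],
  [0,0,-0.3,0,0,0,0],
  [0,0,-0.3,0,0,0,0],
  [0,0,-0.2,0,0,0,0],
  [0,0,0,0,0,0,0],
])

```text
time: 18.93
position: [0.6163, 0.0423, 0.25]
tool_rot: [0.305, -0.635, 0.639, -0.31]
ft_force: [-0.1, -0.7, 0.5]
grip_width: 0.0004
```

Request:
play_rows([
  [0,-0.1,0,-0.3,0,0,0],
  [0,-0.1,0,-0.35,0,0,0],
  [0,-0.1,0,-0.35,0,0,0],
  [0,-0.1,0,-0.35,0,0,0],
  [0,-0.1,0,-0.35,0,0,0],
  [0,-0.1,0,-0.35,0,0,0],
  [0,-0.1,0,-0.35,0,0,0],
  [0,-0.1,0,-0.35,0,0,0],
  [0,-0.1,0,-0.35,0,0,0],
  [0,-0.1,0,-0.3,0,0,0],
  [0,0,0,0,0,0,0],
])

```text
time: 19.85
position: [0.4052, 0.3358, 0.2432]
tool_rot: [-0.311, 0.637, -0.635, 0.307]
ft_force: [0.7, -0.8, 1.3]
grip_width: 0.0002
```

Run:
```python
from h import *
status()
for n,b in(("scene",(190,120,190,150,4)),("top",(210,125,190,160,3.75))):
    im=eyes.camera(n);cv2.imwrite(f"pics/{n}8f.png",im[:,:,::-1]);crop(n,im,*b,f"pics/{n}8.png")
# predicted free-edge corners on scene/top crops for several angles
for a in(2.95,3.05,3.14):
    L=np.array([l2w([s*.088,-.15*np.cos(a)-.003*np.sin(a),.01+.15*np.sin(a)-.003*np.cos(a)]) for s in(1,-1)])
    print(a,((proj("scene",L)-[190,120])*4).round(0).tolist(),((proj("top",L)-[210,125])*3.75).round(0).tolist())
```

```text
t 19.85 tcp loc [-0.3475  0.2099  0.2432] world [0.4052 0.3358 0.2432]
axes in book frame x,y,z:
 [[ 0.01  -1.     0.004]
 [-0.004 -0.004 -1.   ]
 [ 1.     0.01  -0.004]]
F book [ 1.04 -0.21  1.34] q [0.478 0.403 1.681 0.002 1.063 1.144] w 0.0002
2.95 [[557.0, 424.0], [469.0, 287.0]] [[287.0, 110.0], [123.0, 311.0]]
3.05 [[559.0, 442.0], [471.0, 304.0]] [[284.0, 114.0], [122.0, 313.0]]
3.14 [[559.0, 459.0], [472.0, 320.0]] [[283.0, 118.0], [122.0, 315.0]]
```

View pics/scene8.png

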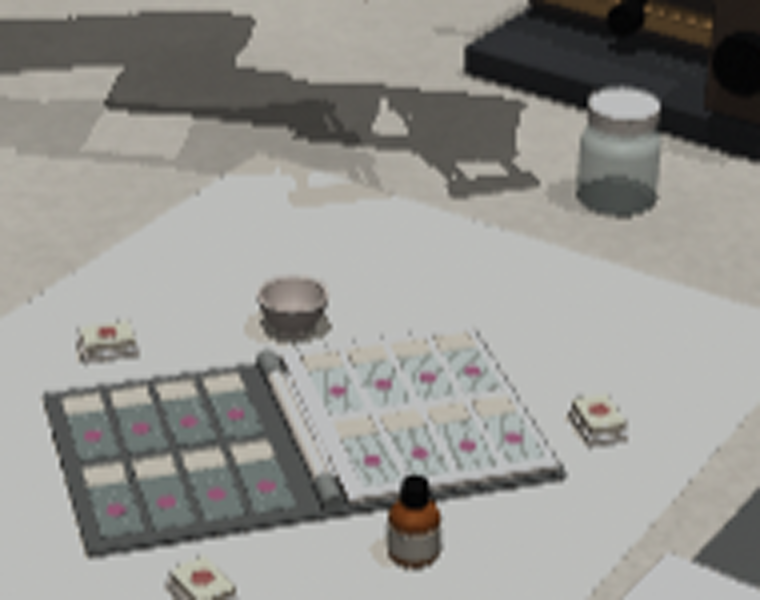

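View pics/top8.png

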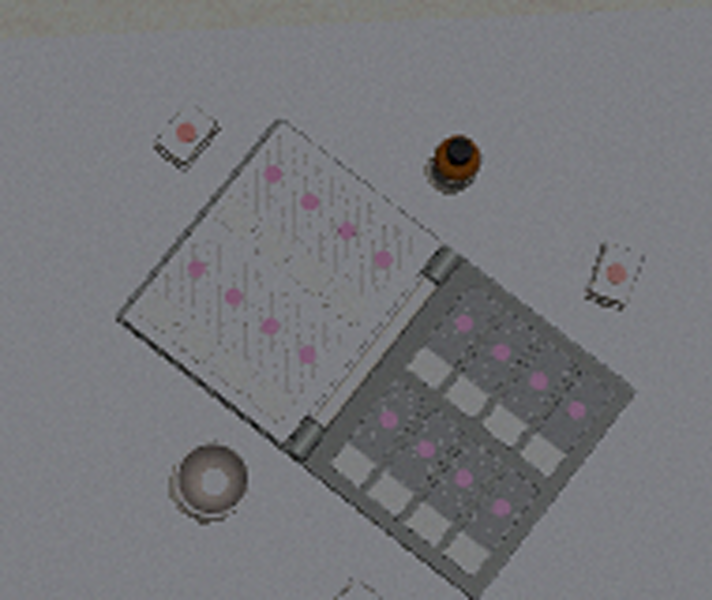

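View pics/top8f.png

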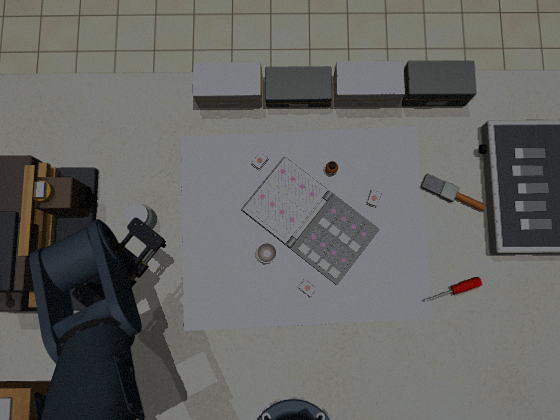

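The leaf is flat: its free corner in the scene crop is at about (558,462), against a predicted (559,459) for 3.14 rad. The cassette is flat and clear at (260,160) in the top view, and the other items look unmoved.

Run:
```python
from rig import ticket
print(ticket.hand_in())
```

```text
the job is handed in; nothing more can be done
None
```

The job is done and handed in at about 20 s of the 67 s allowed.

- **Cassette:** I pushed it off the +y edge of the file with the closed fingertips, without gripping or lifting it. The last pictures show it lying flat on the bench, clear of the file.
- **Leaf:** I pushed it from behind, over the spine, with about 2.4 N at first contact. I then pressed it down slowly to its stop, with about 13 N at the end.
- **Last checks:** After lifting off, the leaf's free corner was within about 1 pixel of where a fully flat leaf (3.14 rad) should be in the scene image. The spare cassettes, dropper, dish, jar, brush and screwdriver look unmoved by eye in the last pictures. The robot was clear of everything.
- **One deviation:** While I was moving to the leaf, joint 6 reached its limit; one reading was -2.854 against the rounded -2.85. The controller held it there, and I turned the tool half a turn to bring it back. No forces other than those above stood out, but forces were only read at the end of each move.

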